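# Point out the open clamp on the routing jig, then shut it

## Task

One of the three toggle clamps on the routing jig has been left open, with its handle standing up. Point it out to the apprentice first: hold the fingertips a couple of centimetres above the end of its raised handle, without touching the clamp, for two full seconds; then push that handle down until it lies fully shut like the other two, and move clear. Leave the other clamps shut, do not lift the open handle any further up, and do not disturb the walnut blank or the tools, bottle and cup lying about.

Things in the scene. Friction and masses are not known exactly. Their poses are not given: they have to be found in the camera images.
- open_clamp: the toggle clamp left open: of three equal steel clamps with black rubber handles, the only one with handle and arm raised (up to 180 mm above the bench). Origin on top of the jig's rail (36 mm above the bench) under its middle; x points to the spindle, -x back along the closed handle, z up. The handle turns on a pin along y, 23 mm behind (-x) and 30 mm above this origin
- open_handle_end (a point): free end of the open clamp's raised handle, on its centre line, 115 mm from the handle's pin; moves with the handle. The rubber grip is the outer 70 mm of the handle, 22 mm wide, 16 mm thick; its middle is 80 mm from the pin
- open_handle (a joint): angle of the open clamp's handle, rad: 0 = fully down, level and shut (hard stop), 66 mm above the bench; grows as it rises; 0.78 to 0.95 at the start. It stays where it is left; shutting takes 0.25 N m (3 to 7 N). Push on its upper side, the side to the spindle, along its arc back and down; a push straight down on the end of a steep handle jams
- second_clamp: a closed toggle clamp, same as the open one but its handle lies level; 115 or 230 mm from the open one along the rail, flange 48 mm wide. Origin on top of the jig's rail (36 mm above the bench) under its middle; x points to the spindle, -x back along the closed handle, z up
- third_clamp: the other closed toggle clamp. Origin on top of the jig's rail (36 mm above the bench) under its middle; x points to the spindle, -x back along the closed handle, z up
- second_handle (a joint): handle angle of the second clamp in rad, 0 = shut
- third_handle (a joint): handle angle of the third clamp in rad, 0 = shut
- jig: plywood routing jig fixed to the bench: base 200 x 400 x 18 mm with an 18 mm thick rail carrying the three clamps in a row along its y, 115 mm apart, all facing as the jig does. Origin on the bench under the middle of the base; x points across the rail to the blank, -x to the clamp handles, which overhang the base
- blank: walnut board 118 x 360 x 18 mm lying loose on the jig's base against the rail, under the clamps' spindles; origin under its middle, its top 36 mm above the bench
- pencil: flat carpenter's pencil, 15 x 170 x 8 mm, lying on the blank; origin under its middle
- gauge_bar: brass set-up bar, 60 x 12 x 12 mm, lying on the blank; origin under its middle
- chisel: bench chisel with a wooden handle, 300 mm long and up to 30 mm thick, lying on the bench between the robot and the clamp handles; origin on the bench under its ferrule, its y axis points to the cutting edge
- try_square: try square lying on the bench beside the left end of the jig, 170 x 115 x 17 mm; origin on the bench within its outline
- glue: upright yellow glue bottle, 56 mm across, 170 mm tall, on the bench beside the right end of the jig; origin under its middle
- cup: takeaway coffee cup with lid, 88 mm across, 118 mm tall, standing on the bench; origin under its middle
- router: cordless trim router standing on its 92 x 88 mm base, 230 mm tall; origin under its middle
- plane: steel bench plane with a wooden knob and tote, 245 x 64 x 120 mm, standing on its sole; origin under its middle

How it is judged:
On the way, in this order (a step that is already met when the one before it is completed fails the run):
1. the fingertips dwell close above the end of the open clamp's raised handle without touching the clamp, its handle not yet moved (horizontal distance between the grasp point and open_handle_end below 0.03 m and distance between the grasp point and open_handle_end below 0.09 m and height (world z) of the grasp point above 0.155 m and contact force between each of the fingers, the arm and open_clamp below 0.2 N and distance of open_handle_end from where it was at the start of the episode below 0.006 m), for 1.8 s.
2. the open clamp's handle is pushed fully down (value of joint open_handle below 0.08 rad), for 0.2 s.
At the end, for the whole second after the job is handed in: All three handles within 0.08 rad of shut and at rest, blank within 12 mm and other things within 30 mm of their start; earlier, with the handle unmoved and untouched, the grasp point stayed 1.8 s above the raised handle's end, within 90 mm, 30 mm horizontally (value of joint each of open_handle, second_handle, third_handle below 0.08 rad and velocity of joint open_handle between -0.05 and 0.05 rad/s and distance of blank from where it was at the start of the episode below 0.012 m and distance of each of pencil, gauge_bar, chisel, try_square, glue, cup, router, plane from where it was at the start of the episode below 0.03 m).
It fails at once if a closed clamp was opened (value of joint any of second_handle, third_handle above 0.2 rad).
It fails at once if the open handle was lifted higher (value of joint open_handle above 1.02 rad).
It fails at once if the blank was shifted or lifted (distance of blank from where it was at the start of the episode above 0.02 m).
It fails at once if a tool, the bottle or the cup was moved or lifted (distance of any of pencil, gauge_bar, chisel, try_square, glue, cup, router, plane from where it was at the start of the episode above 0.04 m).
It also fails if it takes over 38 s, if anything falls off the work surface, if the arm or the gripper's body presses on something with over 40 N, if the wrist force passes 120 N, or if a joint passes its speed limit or range.

## Robot

A 6-joint arm with a two-finger parallel gripper is mounted at the origin on the work surface. World frame = base frame: x ahead of the robot, y to its left, z up, the work surface at z = 0. Lengths are in m, angles in rad, forces in N, time in s.
With the tool pointing down it reaches from about 0.325 to 0.9 m from the base axis. Payload 6.1 kg.
Tool frame: the origin (TCP) lies midway between the tips of the shut fingers; the grasp point (between the pads) lies 19 mm behind it; z points along the fingers, y is the line along which they close (so a half turn about z gives the same grasp; the last joint's range is limited). The gripper opens to 85 mm and grips with 20 to 120 N. Pads are 22 mm wide; open, the fingers measure 114 mm over their backs; the gripper's body (76 mm by 85 mm) begins 54 mm behind the grasp point. The pads swing forward as they close: fully open they stand 13 mm farther back than shut.
Start: joints at [1.086, 0.22, 1.526, -0, 1.395, -0.126], TCP at [0.219, 0.585, 0.231] pointing down, gripper open.
Joint ranges: [-2.98, 2.98], [-0.91, 2.08], [0.09, 2.57], [-1.24, 4.39], [0.2, 2.65], [-2.68, 2.68]. Speed limits (rad/s): [2.57, 2.57, 3.01, 3.14, 3.14, 3.14].

## Interface

Orientations are given as a unit quaternion [x, y, z, w].
In Python, from bench import get_state, read_camera, camera_info, bot gives the robot as it stands.
- The arm moves only by the shell command python3 -m jog 'ROWS' [FORCE]. ROWS is JSON, a list of rows, each an object of numbers: "dx", "dy", "dz": the shift along the tool's x, y, z in m; "yaw": the turn about the tool's z in rad; "gripper": the finger opening in m, from 0 to 0.0854. In form: [{"dx": .., "dy": .., "dz": .., "yaw": .., "gripper": ..}, ...]. A call has 1 to 20 rows; each row is the pose to reach, as a shift and turn from the pose commanded when the call began, along the tool's axes at that moment; what a row does not reach only later rows make up. A row lasts 1/8 s, in which the tool goes at most 62.5 mm and 10.7 degrees, less where a joint would pass 70% of its speed; a pose out of reach is approached as far as the arm can. A call with a gripper value outside its range is refused whole. The fingers move at their own pace and stop on an object; FORCE is the grip in N (left out, the last holds). Time passes only in rows, so rows that repeat a pose let the fingers close. It gives the time, the measured TCP pose, the force, the opening and the grip force at its end, in the units of the state.
- get_state(): the state, without advancing time (a new reading comes with each control period).
- read_camera(name): name is "side" or "top" or "wrist"; returns (picture, depth): 420x560x3 uint8, red, green, blue; 420x560 float32, m along the optical axis (not along the pixel's ray), 0 where there is no reading.
- camera_info(name): a dict with "K" (3x3 intrinsics, pixels), "world_from_camera" (4x4, takes a point from camera to world coordinates). Camera axes: x right, y up, looking along -z (the intrinsics and any distortion apply to the point x, -y, -z); pixel columns grow to the right and rows downward; lengths in m; the calibration is good to about 2 mm. A picture is of the moment at which its call begins: read the wrist's pose just before it. camera_info takes no time and is no camera call; for the wrist camera it gives the pose at the moment of the call.
- bot.hand_in(): hands the job in; it is judged then, once.
The state is a dict: "time_s": time; "joints": joint angles; "joint_vel": joint speeds; "joint_efforts": joint torques, N m; "position": TCP position; "orientation": TCP orientation; "force": force on the tool from outside, world axes, zero at the start; "torque": the same for the moment, N m; "finger_gap": finger opening in m; "finger_force": force on a finger pad.
Only numpy, scipy, OpenCV 4.12 (cv2) and the standard library are available. Lean on these libraries where they do the work, as an engineer would, in place of code of your own. Each camera call takes 0.05 s, during which the arm holds its last target. There are 200 camera calls.

## Working session

There is one attempt and no reset: what is moved stays moved. The work goes in short steps, Python scripts to look and compute and a shell command to move; the robot and the scene stay as the last step left them, time stands still between calls to the robot, and variables do not carry over. Pictures are saved under pics/ and viewed, at most 10 in all, crops included, and the job is handed in when it is done.

```bash
mkdir -p pics; cat > h.py <<'E'
import numpy as np, cv2
from bench import get_state, read_camera, camera_info, bot
def pts(d,info):
    K=np.array(info["K"]);T=np.array(info["world_from_camera"])
    v,u=np.indices(d.shape)
    P=np.stack([(u-K[0,2])/K[0,0]*d,-(v-K[1,2])/K[1,1]*d,-d],-1)
    return P@T[:3,:3].T+T[:3,3]
E
python3 - <<'E'
from h import *
for n in("side","top"):
    i=camera_info(n);p,d=read_camera(n);np.savez(n+".npz",p=p,d=d,K=i["K"],T=i["world_from_camera"])
    cv2.imwrite(f"pics/{n}.png",p[...,::-1]);print(i)
s=get_state();print(s)
E
```

```text
{'K': array([[538.9346491 ,   0.        , 269.85060132],
       [  0.        , 538.9346491 , 218.93265278],
       [  0.        ,   0.        ,   1.        ]]), 'world_from_camera': array([[-0.45276856,  0.5335739 , -0.71435252, -0.77479754],
       [-0.89157322, -0.26204492,  0.36936385,  0.7189005 ],
       [ 0.00989046,  0.80413392,  0.5943659 ,  1.20167373],
       [ 0.        ,  0.        ,  0.        ,  1.        ]])}
{'K': array([[395.17900518,   0.        , 281.68262705],
       [  0.        , 395.17900518, 213.20461004],
       [  0.        ,   0.        ,   1.        ]]), 'world_from_camera': array([[-0.01982552,  0.9913181 , -0.12998219,  0.40549599],
       [-0.999672  , -0.01754657,  0.0186548 ,  0.01230912],
       [ 0.0162121 ,  0.1303094 ,  0.99134082,  1.25453768],
       [ 0.        ,  0.        ,  0.        ,  1.        ]])}
{'time_s': 0.1, 'joints': array([ 1.08589820e+00,  2.21126366e-01,  1.52753762e+00, -1.92663929e-05,
        1.39471067e+00, -1.26113849e-01]), 'joint_vel': array([ 0.0002731 ,  0.0002257 , -0.00330519, -0.00031609, -0.00155324,
        0.00043209]), 'joint_efforts': array([ 1.28504944e-03, -4.98241282e+01, -3.90549052e+01, -2.15666942e-04,
        5.65044917e-03,  5.60162493e-05]), 'position': array([0.219212  , 0.58469165, 0.23029993]), 'orientation': array([ 1.78429762e-01,  9.83952248e-01, -8.52594805e-04, -2.58947736e-04]), 'force': array([-0.10436559, -0.52497061,  1.91142674]), 'torque': array([ 0.04334466, -0.02328338, -0.04384646]), 'finger_force': 0.0, 'finger_gap': 0.08561377548432828}
```

View pics/top.png

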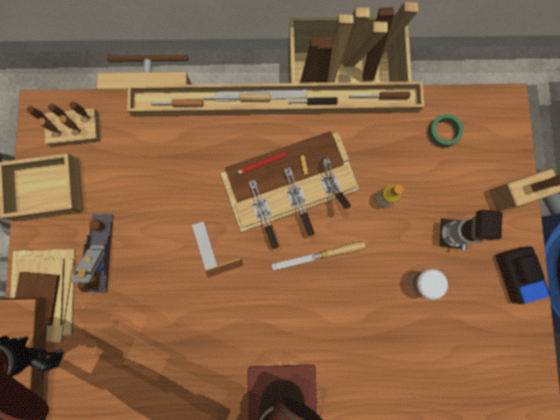

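View pics/side.png

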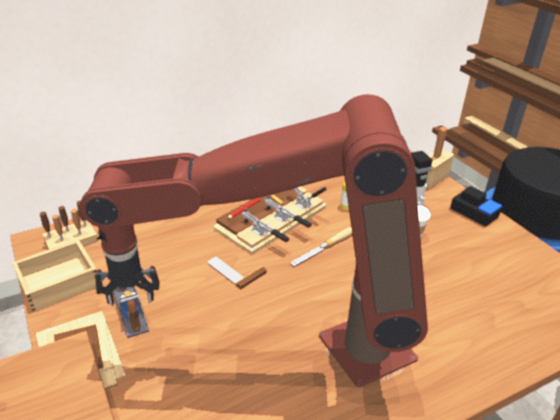

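The top view shows the jig at about (290,180). The left and middle handles lie at about (270,235) and (305,222). The right clamp at about (333,180) looks raised, with a shorter handle at (342,198). I'll check this with depth.

```bash
python3 - <<'E'
from h import *
z=np.load("top.npz");P=pts(z["d"],dict(K=z["K"],T=z["T"]));p=z["p"]
cv2.imwrite("pics/topc.png",cv2.resize(p[140:260,210:370],None,fx=5,fy=5,interpolation=cv2.INTER_CUBIC)[...,::-1])
dark=(p.max(2)<60)&(P[...,2]>.05)
m=np.zeros_like(dark);m[150:260,230:370]=dark[150:260,230:370]
n,l,st,c=cv2.connectedComponentsWithStats(m.astype(np.uint8))
for k in range(1,n):
    if st[k,4]<12: continue
    q=P[l==k];mu=q.mean(0);v=np.linalg.svd(q-mu)[2][0];t=(q-mu)@v
    print(st[k],mu.round(4),v.round(3),t.min().round(3),t.max().round(3),q.min(0).round(3),q.max(0).round(3))
print("wrap")
for r in range(185,212,2): print(r,P[r,330:352:2,2].round(3))
E
```

```text
Traceback (most recent call last):
  File "h.py", line 4, in pts
    K=np.array(info["K"]);T=np.array(info["world_from_camera"])
                                     ~~~~^^^^^^^^^^^^^^^^^^^^^
KeyError: 'world_from_camera'
```

```bash
python3 - <<'E'
from h import *
z=np.load("top.npz");P=pts(z["d"],dict(K=z["K"],world_from_camera=z["T"]));p=z["p"]
cv2.imwrite("pics/topc.png",cv2.resize(p[140:260,210:370],None,fx=5,fy=5,interpolation=cv2.INTER_CUBIC)[...,::-1])
dark=(p.max(2)<60)&(P[...,2]>.05)
m=np.zeros_like(dark);m[150:260,230:370]=dark[150:260,230:370]
n,l,st,c=cv2.connectedComponentsWithStats(m.astype(np.uint8))
for k in range(1,n):
    if st[k,4]<12: continue
    q=P[l==k];mu=q.mean(0);v=np.linalg.svd(q-mu)[2][0];t=(q-mu)@v
    print(st[k],mu.round(4),v.round(3),t.min().round(3),t.max().round(3),q.min(0).round(3),q.max(0).round(3))
for r in range(185,212,2): print(r,P[r,330:352:2,2].round(3))
E
```

```text
[337 193  12  14  78] [ 0.5866 -0.1821  0.1476] [-0.169  0.164  0.972] -0.046 1.138 [ 0.405 -0.197  0.104] [0.614 0.012 1.255]
[302 214  11  21  97] [ 0.5267 -0.0857  0.0734] [-0.947 -0.32  -0.031] -0.031 0.031 [ 0.496 -0.1    0.067] [ 0.557 -0.071  0.08 ]
[266 227  11  20  93] [0.4909 0.0226 0.0726] [-0.944 -0.329 -0.005] -0.031 0.031 [0.462 0.009 0.068] [0.52  0.038 0.079]
185 [0.063 0.034 0.064 0.072 0.038 0.036 0.033 0.036 0.037 0.035 0.033]
187 [0.074 0.067 0.064 0.079 0.038 0.038 0.042 0.038 0.035 0.035 0.038]
189 [0.066 0.073 0.039 0.072 0.089 0.039 0.035 0.035 0.039 0.035 0.025]
191 [0.06  0.036 0.09  0.036 0.091 0.035 0.032 0.029 0.012 0.014 0.017]
193 [0.041 0.037 0.081 0.106 0.104 0.108 0.109 0.019 0.019 0.021 0.004]
195 [ 0.032  0.031  0.02   0.107  0.112  0.116  0.119  0.007 -0.001 -0.005
 -0.   ]
197 [ 0.018  0.019  0.015  0.109  0.114  0.126  0.132  0.125 -0.001  0.
 -0.005]
199 [ 0.022  0.014 -0.007  0.001  0.118  0.127  0.133  0.136  0.134 -0.005
  0.003]
201 [ 0.003 -0.001  0.001 -0.003  0.001  0.131  0.136  0.143  0.144 -0.001
 -0.003]
203 [-0.002 -0.    -0.003 -0.008  0.001  0.127  0.142  0.146  0.151  0.152
 -0.005]
205 [ 0.005  0.002  0.002 -0.002 -0.001 -0.002  0.145  0.149  0.152  0.151
  0.148]
207 [-0.    -0.001 -0.005  0.002  0.008  0.001 -0.001  0.152  0.149  0.147
 -0.002]
209 [-0.001 -0.006  0.001 -0.006 -0.006 -0.003 -0.002 -0.004  0.     0.002
 -0.001]
211 [ 0.002 -0.001 -0.002  0.    -0.002  0.002  0.    -0.002  0.001  0.
  0.   ]
```

View pics/topc.png

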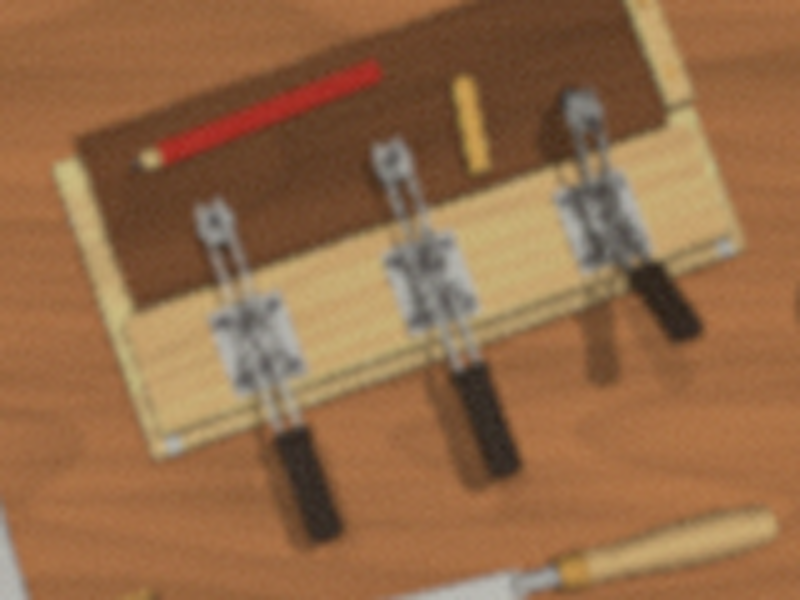

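The right clamp is the open one. Its grip runs in the crop from (650,270) to (690,335), with z up to about 0.152. I'll now refine its frame and angle, and profile the heights around it.

```bash
python3 - <<'E'
from h import *
z=np.load("top.npz");P=pts(z["d"],dict(K=z["K"],world_from_camera=z["T"]));p=z["p"]
a=np.array([.5267,-.0857]);b=np.array([.4909,.0226])
w=(a-b)/np.linalg.norm(a-b);u=np.array([-w[1],w[0]]);print("u",u)
pin=a+.115*w+.08*u;print("pin",pin)
R=P[150:260,230:370];c=p[150:260,230:370]
dk=(c.max(2)<60)&(R[...,2]>.09)&(R[...,2]<.25)
q=R[dk];U=(q[:,:2]-pin)@u;V=(q[:,:2]-pin)@w;
for A in sorted(zip(U.round(3),V.round(3),q[:,2].round(3)))[::4]:print(*A)
k=np.polyfit(V*0+U,q[:,2],1);print("slope",np.arctan(k[0]),"V mean",np.median(V))
print("ang each",np.median(np.arctan2(q[:,2]-.066,-U)), "r max",np.hypot(U,q[:,2]-.066).max())
RU=(R[...,:2]-pin)@u;RV=(R[...,:2]-pin)@w
for x in np.arange(-.1,.2,.01):
    m=(abs(RU-x)<.005)&(abs(RV)<.03)&(R[...,2]<.25)
    print(x.round(2),R[...,2][m].max().round(3) if m.any() else None,end="; ")
E
```

```text
u [0.94946938 0.31385968]
pin [ 0.63875141 -0.1697802 ]
-0.076 0.003 0.151
-0.073 0.004 0.151
-0.071 -0.005 0.154
-0.069 -0.001 0.154
-0.066 -0.007 0.146
-0.064 0.005 0.147
-0.062 -0.0 0.148
-0.059 -0.008 0.144
-0.056 -0.005 0.136
-0.054 -0.001 0.135
-0.051 -0.008 0.131
-0.048 0.003 0.129
-0.045 -0.005 0.127
-0.042 -0.004 0.126
-0.039 -0.007 0.114
-0.037 -0.003 0.115
-0.035 0.0 0.116
-0.033 0.004 0.116
-0.03 -0.003 0.111
-0.027 0.002 0.104
slope -0.7991322214797825 V mean -0.0018880119111066133
ang each 0.9224874943819462 r max 0.1151722054298058
-0.1 0.005; -0.09 0.005; -0.08 0.153; -0.07 0.154; -0.06 0.148; -0.05 0.138; -0.04 0.132; -0.03 0.116; -0.02 0.106; -0.01 0.09; -0.0 0.079; 0.01 0.072; 0.02 0.072; 0.03 0.079; 0.04 0.085; 0.05 0.091; 0.06 0.123; 0.07 0.115; 0.08 0.112; 0.09 0.106; 0.1 0.074; 0.11 0.04; 0.12 0.041; 0.13 0.039; 0.14 0.038; 0.15 None; 0.16 None; 0.17 None; 0.18 None; 0.19 None; 0.2 None;
```

```bash
python3 -m jog '[{"dx":-0.02,"dy":-0.02,"dz":0,"yaw":-0.03,"gripper":0},{"dx":-0.05,"dy":-0.05,"dz":0,"yaw":-0.06,"gripper":0},{"dx":-0.085,"dy":-0.085,"dz":0,"yaw":-0.1,"gripper":0},{"dx":-0.12,"dy":-0.12,"dz":0,"yaw":-0.14,"gripper":0},{"dx":-0.155,"dy":-0.155,"dz":0,"yaw":-0.18,"gripper":0},{"dx":-0.19,"dy":-0.19,"dz":0,"yaw":-0.22,"gripper":0},{"dx":-0.225,"dy":-0.23,"dz":0,"yaw":-0.26,"gripper":0},{"dx":-0.26,"dy":-0.265,"dz":0,"yaw":-0.3,"gripper":0},{"dx":-0.295,"dy":-0.3,"dz":0,"yaw":-0.34,"gripper":0},{"dx":-0.33,"dy":-0.335,"dz":0,"yaw":-0.38,"gripper":0},{"dx":-0.365,"dy":-0.37,"dz":0,"yaw":-0.42,"gripper":0},{"dx":-0.4,"dy":-0.41,"dz":0,"yaw":-0.46,"gripper":0},{"dx":-0.435,"dy":-0.445,"dz":0,"yaw":-0.5,"gripper":0},{"dx":-0.47,"dy":-0.48,"dz":0,"yaw":-0.54,"gripper":0},{"dx":-0.505,"dy":-0.515,"dz":0,"yaw":-0.58,"gripper":0},{"dx":-0.54,"dy":-0.55,"dz":0,"yaw":-0.62,"gripper":0},{"dx":-0.57,"dy":-0.58,"dz":0,"yaw":-0.65,"gripper":0},{"dx":-0.59,"dy":-0.6,"dz":0,"yaw":-0.678,"gripper":0},{"dx":-0.597,"dy":-0.608,"dz":0,"yaw":-0.678,"gripper":0},{"dx":-0.597,"dy":-0.608,"dz":0,"yaw":-0.678,"gripper":0}]'
python3 - <<'E'
from h import *
s=get_state();print(s["joints"],s["orientation"],s["force"])
n="wrist";i=camera_info(n);p,d=read_camera(n);cv2.imwrite("pics/w1.png",p[...,::-1])
P=pts(d,i);u=np.array([.9495,.3139]);w=np.array([.3139,-.9495]);pin=np.array([.6388,-.1698])
m=(p.max(2)<60)&(P[...,2]>.09)&(P[...,2]<.175)&(np.hypot(*(P[...,:2]-pin).transpose(2,0,1))<.12)
q=P[m];U=(q[:,:2]-pin)@u;V=(q[:,:2]-pin)@w
print(len(q));o=np.argsort(U)
if len(q):
  for k in np.array_split(o,12):print(U[k].mean().round(4),V[k].mean().round(4),q[k,2].mean().round(4),V[k].min().round(3),V[k].max().round(3))
E
```

```text
time_s: 2.6
position: [0.5646, -0.1936, 0.2308]
orientation: [-0.158, 0.987, 0.0, -0.0]
force: [-0.7, 0.2, -0.4]
finger_gap: -0.0
finger_force: 0.0
[-4.62482421e-01  1.55160663e-01  1.60220870e+00  2.39460755e-04
  1.38545308e+00 -2.35139533e+00] [-1.58366567e-01  9.87380189e-01  4.53707598e-04 -4.31384271e-04] [-0.72283513  0.19910043 -0.42882646]
351
-0.08 -0.0017 0.149 -0.007 0.005
-0.079 -0.001 0.15 -0.009 0.008
-0.0777 -0.0001 0.1513 -0.009 0.009
-0.0766 0.0005 0.1523 -0.01 0.009
-0.0749 -0.0002 0.1526 -0.01 0.009
-0.0734 0.0 0.1537 -0.01 0.009
-0.0712 0.0011 0.154 -0.009 0.008
-0.0682 -0.0012 0.152 -0.01 0.009
-0.0648 -0.0004 0.1486 -0.01 0.009
-0.0567 0.0003 0.1395 -0.009 0.009
-0.0451 0.0001 0.1264 -0.011 0.01
-0.034 0.0012 0.1137 -0.01 0.011
```

View pics/w1.png

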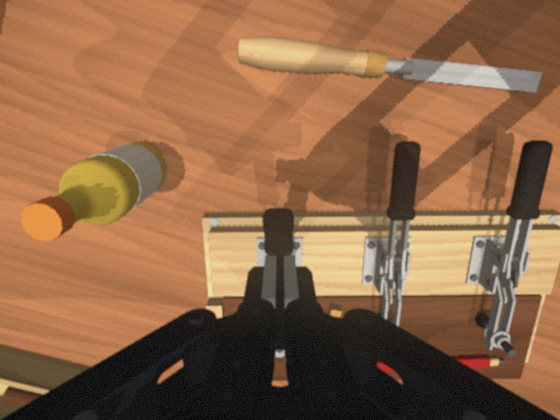

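The wrist picture shows the raised grip end at about (278,215), right under the fingers, with nothing else in the way. I'll lower and dwell.

```bash
python3 -m jog '[{"dz":0.02},{"dz":0.04},{"dz":0.054},{"dz":0.054},{"dz":0.054},{"dz":0.054},{"dz":0.054},{"dz":0.054},{"dz":0.054},{"dz":0.054},{"dz":0.054},{"dz":0.054},{"dz":0.054},{"dz":0.054},{"dz":0.054},{"dz":0.054},{"dz":0.054},{"dz":0.054},{"dz":0.054},{"dz":0.054}]' && python3 -m jog '[{"dz":0},{"dz":0},{"dz":0},{"dz":0},{"dz":0},{"dz":0}]'
```

```text
validation failed for argument at $[0]...
```

```bash
python3 -m jog '[{"dx":0,"dy":0,"dz":0.02,"yaw":0,"gripper":0},{"dx":0,"dy":0,"dz":0.04,"yaw":0,"gripper":0},{"dx":0,"dy":0,"dz":0.054,"yaw":0,"gripper":0},{"dx":0,"dy":0,"dz":0.054,"yaw":0,"gripper":0},{"dx":0,"dy":0,"dz":0.054,"yaw":0,"gripper":0},{"dx":0,"dy":0,"dz":0.054,"yaw":0,"gripper":0},{"dx":0,"dy":0,"dz":0.054,"yaw":0,"gripper":0},{"dx":0,"dy":0,"dz":0.054,"yaw":0,"gripper":0},{"dx":0,"dy":0,"dz":0.054,"yaw":0,"gripper":0},{"dx":0,"dy":0,"dz":0.054,"yaw":0,"gripper":0},{"dx":0,"dy":0,"dz":0.054,"yaw":0,"gripper":0},{"dx":0,"dy":0,"dz":0.054,"yaw":0,"gripper":0},{"dx":0,"dy":0,"dz":0.054,"yaw":0,"gripper":0},{"dx":0,"dy":0,"dz":0.054,"yaw":0,"gripper":0},{"dx":0,"dy":0,"dz":0.054,"yaw":0,"gripper":0},{"dx":0,"dy":0,"dz":0.054,"yaw":0,"gripper":0},{"dx":0,"dy":0,"dz":0.054,"yaw":0,"gripper":0},{"dx":0,"dy":0,"dz":0.054,"yaw":0,"gripper":0},{"dx":0,"dy":0,"dz":0.054,"yaw":0,"gripper":0},{"dx":0,"dy":0,"dz":0.054,"yaw":0,"gripper":0}]' && python3 -m jog '[{"dx":0,"dy":0,"dz":0,"yaw":0,"gripper":0},{"dx":0,"dy":0,"dz":0,"yaw":0,"gripper":0},{"dx":0,"dy":0,"dz":0,"yaw":0,"gripper":0},{"dx":0,"dy":0,"dz":0,"yaw":0,"gripper":0}]'
python3 - <<'E'
import numpy as np
# corner at r=.09 on upper face; TCP 11 mm ahead of it; start U=-.078,z=.177
for t in [.95,.83,.75,.65,.55,.45,.35,.25,.15,.05,0,-.04]:
    U=-.09*np.cos(t)+.008*np.sin(t)+.011;z=.066+.09*np.sin(t)+.008*np.cos(t)
    print(t,"dx",(-.078-U).round(4),"dz",(.177-z).round(4))
E
```

```text
time_s: 5.15
position: [0.565, -0.1937, 0.1773]
orientation: [-0.159, 0.987, -0.0, -0.0]
force: [-0.4, 0.0, 0.9]
finger_gap: 0.0001
finger_force: 0.0
time_s: 5.65
position: [0.565, -0.1937, 0.1773]
orientation: [-0.159, 0.987, -0.0, 0.0]
force: [0.0, -0.7, 0.0]
finger_gap: -0.0001
finger_force: 0.0
0.95 dx -0.0432 dz 0.0331
0.83 dx -0.0342 dz 0.0392
0.75 dx -0.0286 dz 0.0438
0.65 dx -0.0222 dz 0.0502
0.55 dx -0.0165 dz 0.0571
0.45 dx -0.0114 dz 0.0646
0.35 dx -0.0072 dz 0.0726
0.25 dx -0.0038 dz 0.081
0.15 dx -0.0012 dz 0.0896
0.05 dx 0.0005 dz 0.0985
0 dx 0.001 dz 0.103
-0.04 dx 0.0012 dz 0.1066
```

```bash
python3 -m jog '[{"dx":-0.025,"dy":0,"dz":0,"yaw":0,"gripper":0},{"dx":-0.05,"dy":0,"dz":0,"yaw":0,"gripper":0},{"dx":-0.055,"dy":0,"dz":0.015,"yaw":0,"gripper":0},{"dx":-0.05,"dy":0,"dz":0.03,"yaw":0,"gripper":0},{"dx":-0.043,"dy":0,"dz":0.033,"yaw":0,"gripper":0},{"dx":-0.038,"dy":0,"dz":0.036,"yaw":0,"gripper":0},{"dx":-0.034,"dy":0,"dz":0.039,"yaw":0,"gripper":0},{"dx":-0.031,"dy":0,"dz":0.0415,"yaw":0,"gripper":0},{"dx":-0.0285,"dy":0,"dz":0.044,"yaw":0,"gripper":0},{"dx":-0.025,"dy":0,"dz":0.047,"yaw":0,"gripper":0},{"dx":-0.022,"dy":0,"dz":0.05,"yaw":0,"gripper":0},{"dx":-0.019,"dy":0,"dz":0.0535,"yaw":0,"gripper":0},{"dx":-0.0165,"dy":0,"dz":0.057,"yaw":0,"gripper":0},{"dx":-0.014,"dy":0,"dz":0.061,"yaw":0,"gripper":0},{"dx":-0.0115,"dy":0,"dz":0.0645,"yaw":0,"gripper":0}]'
python3 - <<'E'
from h import *
p,d=read_camera("wrist");cv2.imwrite("pics/w2.png",p[...,::-1])
E
```

```text
time_s: 7.52
position: [0.5756, -0.1901, 0.1124]
orientation: [-0.159, 0.987, 0.0, -0.0]
force: [0.5, -1.0, 3.6]
finger_gap: 0.0001
finger_force: 1.2
```

View pics/w2.png

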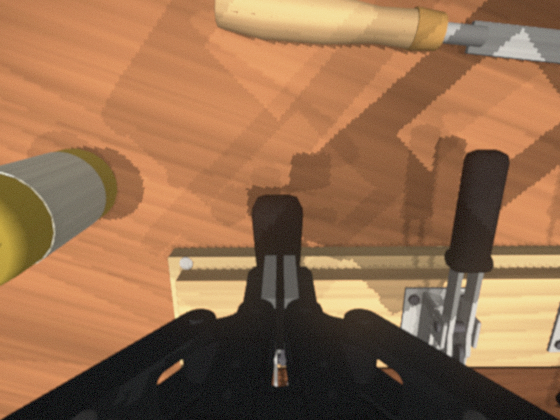

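The handle end at (278,200) is going down under the fingertips, with about 3.6 N on the tool. I'll continue the arc down to the stop.

```bash
python3 -m jog '[{"dx":0.0022,"dy":0,"dz":0.004,"yaw":0,"gripper":0},{"dx":0.0043,"dy":0,"dz":0.008,"yaw":0,"gripper":0},{"dx":0.006,"dy":0,"dz":0.012,"yaw":0,"gripper":0},{"dx":0.0077,"dy":0,"dz":0.0165,"yaw":0,"gripper":0},{"dx":0.009,"dy":0,"dz":0.0207,"yaw":0,"gripper":0},{"dx":0.0103,"dy":0,"dz":0.025,"yaw":0,"gripper":0},{"dx":0.0115,"dy":0,"dz":0.0295,"yaw":0,"gripper":0},{"dx":0.012,"dy":0,"dz":0.034,"yaw":0,"gripper":0},{"dx":0.0125,"dy":0,"dz":0.037,"yaw":0,"gripper":0},{"dx":0.0125,"dy":0,"dz":0.039,"yaw":0,"gripper":0},{"dx":0.0125,"dy":0,"dz":0.039,"yaw":0,"gripper":0}]'
```

```text
time_s: 8.95
position: [0.5638, -0.194, 0.074]
orientation: [-0.159, 0.987, 0.0, -0.0]
force: [-3.0, -0.2, 4.4]
finger_gap: 0.0002
finger_force: 2.2
```

Now a little more to make sure it is on the stop.

```bash
python3 -m jog '[{"dx":0,"dy":0,"dz":0.001,"yaw":0,"gripper":0},{"dx":0,"dy":0,"dz":0.002,"yaw":0,"gripper":0},{"dx":0,"dy":0,"dz":0.003,"yaw":0,"gripper":0},{"dx":0,"dy":0,"dz":0.003,"yaw":0,"gripper":0},{"dx":0,"dy":0,"dz":0.003,"yaw":0,"gripper":0}]'
```

```text
time_s: 9.57
position: [0.564, -0.1942, 0.0737]
orientation: [-0.159, 0.987, -0.0, -0.0]
force: [-12.9, 2.5, 22.3]
finger_gap: 0.0
finger_force: 10.9
```

The force jumped to 22 N with no further travel, so the handle is on its stop. I'll lift clear and check.

```bash
python3 -m jog '[{"dx":0,"dy":0,"dz":-0.005,"yaw":0,"gripper":0},{"dx":0,"dy":0,"dz":-0.03,"yaw":0,"gripper":0},{"dx":0,"dy":0,"dz":-0.07,"yaw":0,"gripper":0},{"dx":0,"dy":0,"dz":-0.12,"yaw":0,"gripper":0},{"dx":0,"dy":0,"dz":-0.16,"yaw":0,"gripper":0},{"dx":0,"dy":0,"dz":-0.16,"yaw":0,"gripper":0},{"dx":0,"dy":0,"dz":-0.16,"yaw":0,"gripper":0},{"dx":0,"dy":0,"dz":-0.16,"yaw":0,"gripper":0}]'
python3 - <<'E'
from h import *
i=camera_info("wrist");p,d=read_camera("wrist");cv2.imwrite("pics/w3.png",p[...,::-1])
P=pts(d,i);pin=np.array([.6388,-.1698]);u=np.array([.9495,.3139]);w=np.array([.3139,-.9495])
U=(P[...,:2]-pin)@u;V=(P[...,:2]-pin)@w
for o in(0,-.115):
  for x in(-.11,-.09,-.07,-.055):
    m=(abs(U-x)<.004)&(abs(V-o)<.007)&(P[...,2]<.2);print(o,x,m.sum(),np.median(P[...,2][m]).round(4) if m.any() else None)
E
```

```text
time_s: 10.58
position: [0.5631, -0.1935, 0.2286]
orientation: [-0.159, 0.987, 0.001, -0.001]
force: [0.4, -0.4, 0.0]
finger_gap: 0.0001
finger_force: 0.0
0 -0.11 250 0.0731
0 -0.09 144 0.0745
0 -0.07 127 0.0746
0 -0.055 128 0.0748
-0.115 -0.11 263 0.0735
-0.115 -0.09 232 0.074
-0.115 -0.07 225 0.074
-0.115 -0.055 223 0.074
```

View pics/w3.png

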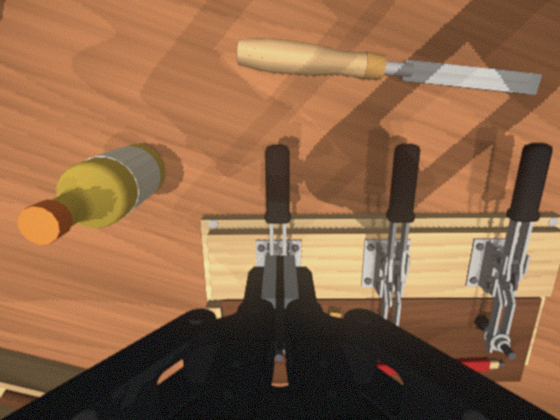

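The picture shows all three handles level, with ends at (278,150), (405,148) and (537,148). Grip height is 74 mm on both the open clamp and its neighbour, and nothing else visible has moved.

```bash
python3 -c "
from bench import bot; print(bot.hand_in())"
```

```text
the job is handed in; nothing more can be done
None
```

I held the fingertips about 2.5 cm above the open clamp's handle for over two seconds, pushed the handle down to its stop level with the other two, moved clear and handed the job in; no verdict came back.

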